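# Raise the canister's bail and hang it on the spring balance

## Robot

A 6-joint arm with a two-finger parallel gripper is mounted at the origin on a cart in front of the work surface, level with it; the furniture and walls round the work are solid. World frame = base frame: x ahead of the robot, y to its left, z up, the work surface at z = 0. Lengths are in m, angles in rad, forces in N, time in s.
With the tool pointing down it reaches from about 0.25 to 0.725 m from the base axis. Payload 4 kg.
Tool frame: the origin (TCP) lies on the centre line of the jaws, within the pads' length; the fingertips stand 25 mm ahead of it and the grasp point (between the pads) lies 6 mm ahead of it; z points along the fingers, x is the direction in which the jaws open and shut, and the axes are right-handed (so a half turn about z gives the same grasp; the last joint's range is limited). The gripper opens to 85 mm and grips with 20 to 120 N. Pads are 22 mm wide; open, the fingers measure 114 mm over their backs; the gripper's body (76 mm by 85 mm) begins 54 mm behind the grasp point. The pads swing forward as they close: fully open they stand 13 mm farther back than shut.
Start: joints at [-1.322, 0.241, 0.005, 1.335, 0, 1.571], TCP at [0.123, -0.485, 0.256] pointing down, gripper open.
Joint ranges: [-2.72, 2.72], [-1.05, 1.87], [-1.09, 1.28], [-1.99, 2.15], [-1.42, 1.44], [-3.14, 3.14]. Speed limits (rad/s): [2.79, 2.79, 3.14, 3.14, 3.14, 3.14].

## Interface

Orientations are given as a unit quaternion [x, y, z, w].
In Python, from workcell import bot, imaging, order gives the robot as it stands.
- The arm moves only by the tool carry_out, never from a script. Its argument "moves" is a list of rows, each a list of 5 numbers: the shift along the tool's x, y, z scaled (see below), then the turn about the tool's z scaled (see below), then the opening, from -1 (shut) to 1 (fully open). In form: [[tx, ty, tz, roll, hand], ...]. A call has 1 to 20 rows; each row is the pose to reach, as a shift and turn from the pose commanded when the call began, along the tool's axes at that moment; what a row does not reach only later rows make up. The controller multiplies each number of a shift by 0.1 m and each number of a turn by 90 degrees. A row lasts 1/10 s, in which the tool goes at most 50 mm and 8.59 degrees, less where a joint would pass 70% of its speed; a pose out of reach is approached as far as the arm can. A call with a number of a shift or a turn outside -1 to 1 is refused whole. A call with a gripper value outside its range is refused whole. The fingers move at their own pace and stop on an object; the grip force is fixed at half the most. Time passes only in rows, so rows that repeat a pose let the fingers close. It gives the time, the measured TCP pose, the force and the opening at its end, in the units of the state.
- bot.get_obs(): the state, without advancing time (a new reading comes with each control period).
- imaging.camera(name): name is "scene" or "top"; returns the picture (384x512x3 uint8, red, green, blue); there is no depth.
- imaging.camera_model(name): a dict with "fovy" (degrees; the focal length in pixels is half the picture's height over the tangent of half this angle, whatever the lens; pixels are square), "cx", "cy" (the principal point, pixels), "eye" and "rotation" of the camera in the world. Camera axes: x right, y up, looking along -z (the intrinsics and any distortion apply to the point x, -y, -z); pixel columns grow to the right and rows downward; lengths in m; the calibration is good to about 2 mm. A picture is of the moment at which its call begins. camera_model takes no time and is no camera call.
- order.job_done(): hands the job in, once; it reports no verdict.
The state is a dict: "clock": time; "joint_pos": joint angles; "joint_vel": joint speeds; "tau": joint torques, N m; "eef_pos": TCP position; "tool_rot": TCP orientation; "ft_force": force on the tool from outside, world axes, zero at the start; "ft_torque": the same for the moment, N m; "grip_width": finger opening in m.
Only numpy, scipy, OpenCV 4.12 (cv2) and the standard library are available. Lean on these libraries where they do the work, as an engineer would, in place of code of your own. Each camera call takes 0.05 s, during which the arm holds its last target.

## Task

Weigh the sealed sample canister: while it stays standing where it is on the table, swing its folded-down wire bail fully upright, then lift the canister by the bail and hook the bail over both prongs of the spring balance's yoke, in the dip behind the upturned tips, and let go so that it hangs freely and still. Its weight is unknown and the balance is delicate: keep the canister upright, lower it slowly until the sinking yoke carries exactly all of its weight before you release it, so that the yoke neither drops nor springs up nor is pushed down to the end of its travel. Leave the oil bottle, the objective and the filter cube where they stand.

Things in the scene. Friction and masses are not known exactly. Their poses are not given: they have to be found in the camera images.
- canister: sealed round steel sample canister with blue lid, 72 mm in diameter (74 at the lid), 57 mm high, loose, standing on the table; weight with bail hidden, 0.2 to 0.52 kg. Origin at the centre of its underside, z up. The bail's hinge axis is the canister's own y axis at z = 50 mm (ears at y = +43 and -43 mm); it swings freely there
- bail (a joint): angle of the wire bail, rad: 0 = upright over the lid, 1.75 = folded down at its stop on the canister's -x side. A rectangular loop of 4 mm wire, 86 mm wide along y, its straight top 88 mm from the hinge axis. The hinge is loose: let go, the bail falls down again; 1 to 2 N of push or pull along its wire rocks or tips the canister, most easily near 0.6 rad
- bail_grip (a point): centre of the black sleeve on the middle of the bail's top wire: 12 mm in diameter, 24 mm long along the canister's y, turning freely on the wire; pinch it from above, fingers closing across it. Folded down it is 34 mm above the table, 43 mm clear of the canister's wall. Straight bare wire runs from 12 to 34 mm on each side. Its z axis points away from the hinge
- yoke_seat (a point): where the bail's top wire (bail_grip) lies when hooked, midway between the yoke's two prongs: 6 mm bars at y = +25 and -25 mm, along x, dip floor 12 mm long. Tips 16 mm in front (-x, the open side) and the bars behind rise 8 mm above the seat, crossbar 80 mm behind (+x); nothing is over 10 mm higher. Unloaded 270 mm above the table. Bring the loop over the tips from -x, canister below. Turns with the balance
- yoke (a joint): how far the yoke has sunk, m: 0 = up at its stop, unloaded; 0.095 = bottom stop. Spring: it starts to sink at about 0.3 N, then gives 1 mm per 0.06 N, lightly damped. The hidden weight sinks it 28 to 80 mm; let go with 0.5 N not yet carried, or with 0.5 N of extra push, it jumps
- balance: spring balance fixed to the table: grey foot 130 x 100 x 12 mm, upright aluminium tube 30 mm thick (34 at its collar), 165 mm high, steel plunger with the two-pronged yoke on top. Origin on the table under the tube's axis; its x axis points from the open side of the yoke to the tube; the seat lies at x = -85 mm
- oil_bottle: small white bottle with black cap and a red band, 28 mm in diameter, 66 mm high, standing near the canister; origin at its underside; leave it alone
- objective_a: microscope objective with a blue ring, 35 mm in diameter, 58 mm high, standing near the canister; origin at its underside; leave it alone
- filter_cube_a: black filter cube with a green window, 41 x 38 x 43 mm, standing beside the balance; origin at its underside; leave it alone

How it is judged:
On the way, in this order (a step that is already met when the one before it is completed fails the run):
1. the bail is upright (within 0.2 rad) while the canister stands upright on the table, within 30 mm of where it stood (value of joint bail between -0.2 and 0.2 rad and height (world z) of canister below 0.005 m and angle between canister's own z axis and vertical below 0.12 rad and distance of canister from where it was at the start of the episode below 0.03 m), for 0.2 s.
2. the bail lies on the prongs within 12 mm (across) of the seat and the yoke begins to sink (horizontal distance between bail_grip and yoke_seat below 0.012 m and value of joint yoke above 0.005 m and contact force between canister and balance above 0.3 N), for 0.1 s.
At the end, for the whole second after the job is handed in: The canister hangs by its bail from the yoke: bail top within 12 mm across and 5 mm in height of the seat, its weight (more than 1.2 N) on the balance, clear of the table by more than 30 mm, within 0.25 rad of upright, nearly still (under 0.08 m/s, yoke under 0.04 m/s) (horizontal distance between bail_grip and yoke_seat below 0.012 m and z of bail_grip in the frame of yoke_seat between -0.005 and 0.005 m and contact force between canister and balance above 1.2 N and height (world z) of canister above 0.03 m and angle between canister's own z axis and vertical below 0.25 rad and linear speed of canister below 0.08 m/s and velocity of joint yoke between -0.04 and 0.04 m/s); the robot touches nothing.
It fails at once if the canister is tipped by more than 0.5 rad (angle between canister's own z axis and vertical above 0.5 rad).
It fails at once if the yoke drops or springs up (faster than 100 mm/s) (velocity of joint yoke above 0.1 m/s or velocity of joint yoke below -0.1 m/s).
It fails at once if the yoke is pushed to within 5 mm of the end of its travel (value of joint yoke above 0.09 m).
It fails at once if the canister is forced or jerked against the balance with more than 9 N (contact force between canister and balance above 9 N).
It fails at once if the oil bottle, the objective or the filter cube is moved by more than 15 mm (distance of any of oil_bottle, objective_a, filter_cube_a from where it was at the start of the episode above 0.015 m).
It also fails if it takes over 72 s, if anything falls off the work surface, if the arm or the gripper's body presses on something with over 40 N, if the wrist force passes 120 N, or if a joint passes its speed limit or range.

## Working session

There is one attempt and no reset: what is moved stays moved. The work goes in short steps, Python scripts to look and compute and a tool call to move; the robot and the scene stay as the last step left them, time stands still between calls to the robot, and variables do not carry over. Pictures are saved under pics/ and viewed, and the job is handed in when it is done.

Besides the shell and the picture viewer there is one more tool, called after ">>>" as a command line: name --pt "numbers of a row" for each row, then --argument value for the rest. carry_out: Moves the arm, as the interface text tells. Its arguments: {"type":"object","properties":{"moves":{"type":"array","items":{"type":"array","items":{"type":"number","minimum":-1,"maximum":1}}}},"required":["moves"]}

```bash
ls; mkdir -p pics; python3 - <<'E'
from workcell import bot, imaging, order
import cv2
o=bot.get_obs()
print(o)
for n in("scene","top"):
    print(n,imaging.camera_model(n))
    im=imaging.camera(n); cv2.imwrite(f"pics/{n}0.png",im[:,:,::-1])
E
```

```text
pics
{'clock': 0.0, 'joint_pos': array([-1.32197477e+00,  2.41424104e-01,  3.70622440e-03,  1.33517945e+00,
        2.25755820e-05,  1.57081079e+00]), 'joint_vel': array([-0.00043321,  0.00070534,  0.00022   , -0.00127657,  0.00138235,
       -0.00021143]), 'tau': array([ 9.24814012e-04, -3.72317612e+01,  2.52407777e+01,  1.68985699e-02,
       -1.88986064e-05,  7.51191855e-07]), 'eef_pos': array([ 0.12299412, -0.48403746,  0.25540046]), 'tool_rot': array([ 7.89381583e-01, -6.13901957e-01, -8.22327653e-04, -6.53804370e-04]), 'ft_force': array([ 0.65559803, -0.10558437, -0.01261639]), 'ft_torque': array([-0.00398155, -0.01805291,  0.00199686]), 'grip_width': 0.08529008225593847}
scene {'fovy': 42.12399902236273, 'cx': 252.5466823140236, 'cy': 182.78888169413887, 'eye': array([-0.16874265,  0.53010436,  0.93999817]), 'rotation': array([-0.18629905,  0.40701228,  0.81233937, -0.37381601])}
top {'fovy': 54.86694731267931, 'cx': 259.21958989446625, 'cy': 194.9892554746853, 'eye': array([ 0.47374873, -0.11652216,  1.15793382]), 'rotation': array([-0.03646423,  0.04018027,  0.70846295, -0.70365912])}
```

View pics/scene0.png

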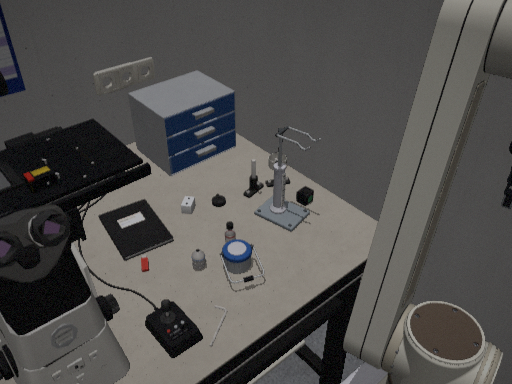

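View pics/top0.png

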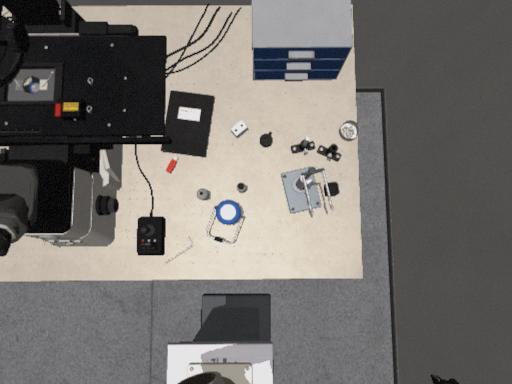

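```bash
cat > h.py <<'E'
import numpy as np,cv2
from scipy.spatial.transform import Rotation as R
from workcell import bot, imaging, order
M={n:imaging.camera_model(n) for n in("scene","top")}
def f(m): return 192/np.tan(np.radians(m['fovy']/2))
def proj(n,p):
    m=M[n];c=R.from_quat(m['rotation']).inv().apply(np.atleast_2d(p)-m['eye'])
    return np.c_[m['cx']+f(m)*c[:,0]/-c[:,2], m['cy']-f(m)*c[:,1]/-c[:,2]]
def ray(n,u,v):
    m=M[n];d=np.array([(u-m['cx'])/f(m),-(v-m['cy'])/f(m),-1])
    return m['eye'],R.from_quat(m['rotation']).apply(d)
def onz(n,u,v,z):
    e,d=ray(n,u,v);return e+d*(z-e[2])/d[2]
def tri(a,b):
    e1,d1=ray("scene",*a);e2,d2=ray("top",*b)
    A=np.c_[d1,-d2];s=np.linalg.lstsq(A,e2-e1,rcond=None)[0]
    p,q=e1+s[0]*d1,e2+s[1]*d2;return (p+q)/2,np.linalg.norm(p-q)
def crop(n,x,y,w,h,k,name,im=None):
    im=imaging.camera(n) if im is None else im
    c=cv2.resize(im[y:y+h,x:x+w,::-1],None,fx=k,fy=k,interpolation=cv2.INTER_CUBIC);cv2.imwrite("pics/"+name,c)
E
python3 - <<'E'
from h import *
s=cv2.imread("pics/scene0.png")[:,:,::-1];t=cv2.imread("pics/top0.png")[:,:,::-1]
print(M['scene'].keys())
crop("scene",180,120,150,170,3.5 and 4,"s1.png",s[:, :]) if 0 else crop("scene",180,150,150,145,4,"s1.png",s)
crop("scene",240,115,90,120,5,"s2.png",s)
crop("top",190,150,160,100,5,"t1.png",t)
print(proj("top",[[0,0,0],[.123,-.485,.256],[.4,0,0]]),proj("scene",[[0,0,0],[.123,-.485,.256],[.4,0,0]]))
E
```

```text
dict_keys(['fovy', 'cx', 'cy', 'eye', 'rotation'])
[[219.2372462  395.89763125]
 [416.73063646 385.75061509]
 [219.8367111  259.55006358]] [[406.46290823 431.05665349]
 [511.186132   191.51523145]
 [265.37851151 303.52763159]]
```

View pics/s1.png

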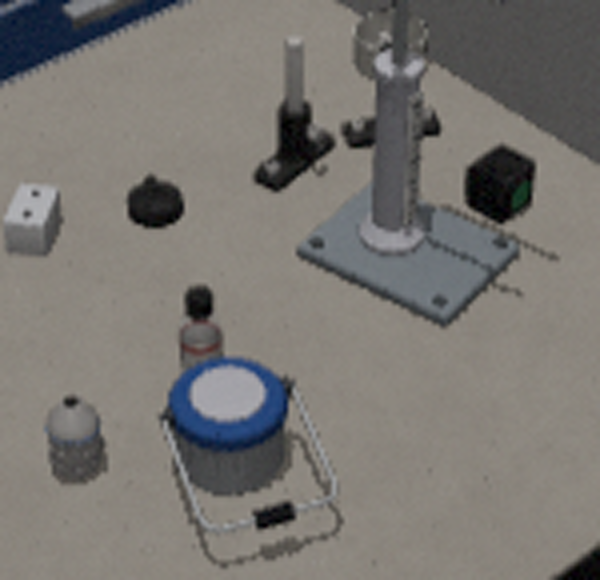

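View pics/t1.png

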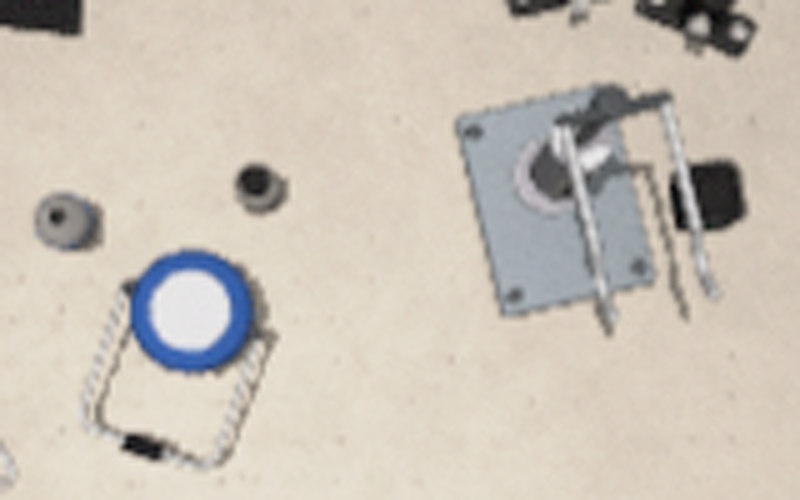

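View pics/s2.png

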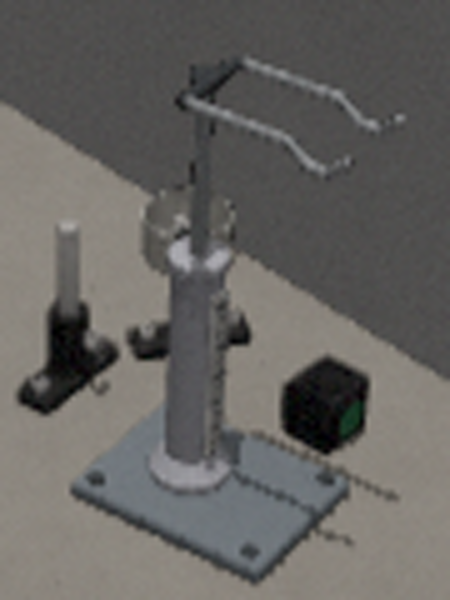

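```bash
python3 - <<'E'
from h import *
for n in("scene","top"):
    im=cv2.imread(f"pics/{n}0.png");hsv=cv2.cvtColor(im,cv2.COLOR_BGR2HSV)
    x0,y0,w,h=(215,225,60,70) if n=="scene" else (205,192,45,55)
    m=np.zeros(im.shape[:2],np.uint8)
    m[y0:y0+h,x0:x0+w]=((hsv[...,1]>110)&(hsv[...,0]>95)&(hsv[...,0]<130))[y0:y0+h,x0:x0+w]*255
    cs=max(cv2.findContours(m,0,2)[0],key=cv2.contourArea)
    print(n,"lid ellipse",cv2.fitEllipse(cs))
    e=cv2.fitEllipse(cs)[0]; print(onz(n,*e,.057),onz(n,*e,.052))
    b=(im.max(2)<60); mm=np.zeros_like(m); 
    xx=(240,272,32,18) if n=="scene" else (212,233,14,12)
    mm[xx[1]:xx[1]+xx[3],xx[0]:xx[0]+xx[2]]=b[xx[1]:xx[1]+xx[3],xx[0]:xx[0]+xx[2]]
    k,l,st,c=cv2.connectedComponentsWithStats(mm)
    for i in range(1,k): print("grip",st[i],c[i],onz(n,*c[i],.034))
# balance via hand picks
S=lambda u,v:(240+u/5-.4,115+v/5-.4); T=lambda u,v:(190+u/5-.4,150+v/5-.4)
P={'tipA':((402,120),(712,295)),'tipB':((348,160),(608,328)),'dipA':((376,127),(703,268)),'dipB':((322,173),(600,302)),'endA':((242,63),(666,100)),'endB':((190,100),(563,130))}
for k,(a,b) in P.items(): print(k,tri(S(*a),T(*b)))
foot=[(458,121),(613,86),(652,280),(505,313)]
fp=np.array([onz("top",*T(*q),.012) for q in foot]);print(fp,fp.mean(0),[np.linalg.norm(fp[i]-fp[i-1]) for i in range(4)])
fs=[(258,582),(350,487),(72,490)]
print([onz("scene",*S(*q),.012) for q in fs])
print("obj",onz("top",*T(65,222),.055),"oil",onz("top",*T(254,182),.066),"cube",onz("top",*T(708,195),.043))
E
```

```text
scene lid ellipse ((236.54937744140625, 250.75137329101562), (22.34984588623047, 28.608476638793945), 89.37939453125)
[ 0.53639609 -0.02400454  0.057     ] [ 0.54038895 -0.0271422   0.052     ]
grip [244 276  10   6  40] [248.25 278.5 ] [ 4.63084282e-01 -1.91253339e-04  3.40000000e-02]
top lid ellipse ((227.79795837402344, 212.01031494140625), (22.87318229675293, 23.737306594848633), 85.40846252441406)
[ 0.54321571 -0.0288095   0.057     ] [ 0.5435312  -0.02841115  0.052     ]
grip [215 237   7   5  21] [218.0952381 239.       ] [0.46338935 0.00210037 0.034     ]
tipA (array([ 0.53461423, -0.29631202,  0.27684389]), np.float64(0.0033486150599796095))
tipB (array([ 0.5201054 , -0.24437893,  0.28170075]), np.float64(7.581010776977133e-05))
dipA (array([ 0.54875806, -0.29400862,  0.26695952]), np.float64(0.0024361202339178464))
dipB (array([ 0.53381104, -0.24233236,  0.26825027]), np.float64(0.0011434155741199751))
endA (array([ 0.62977805, -0.27683321,  0.27491149]), np.float64(0.002615489719950762))
endB (array([ 0.6148358 , -0.22592024,  0.27937291]), np.float64(0.00216012307380131))
[[ 0.66489967 -0.19241972  0.012     ]
 [ 0.68657129 -0.2902377   0.012     ]
 [ 0.56406717 -0.31174356  0.012     ]
 [ 0.5441491  -0.21995942  0.012     ]] [ 0.61492181 -0.2535901   0.012     ] [np.float64(0.12385126470293932), np.float64(0.10018990231093389), np.float64(0.12437748752629338), np.float64(0.09392048446463455)]
[array([ 0.53412982, -0.2149615 ,  0.012     ]), array([ 0.55781644, -0.31176527,  0.012     ]), array([ 0.65987242, -0.18822697,  0.012     ])]
obj [0.5979012  0.04698048 0.055     ] oil [ 0.61989338 -0.06685948  0.066     ] cube [ 0.61322634 -0.34183588  0.043     ]
```

>>> carry_out --pt "-0.14 -0.14 0 -0.09 0.5" --pt "-0.28 -0.28 0 -0.18 0.3" --pt "-0.42 -0.42 0 -0.27 0" --pt "-0.56 -0.56 0 -0.36 -0.1" --pt "-0.7 -0.7 0 -0.45 -0.1" --pt "-0.85 -0.85 0 -0.54 -0.1" --pt "-1 -1 0 -0.62 -0.1" --pt "-1 -1 0 -0.62 -0.1"

```text
clock: 0.9
eef_pos: [0.1959, -0.3611, 0.256]
tool_rot: [0.985, -0.172, -0.0, -0.001]
ft_force: [-0.3, -0.4, 0.1]
grip_width: 0.0386
```

>>> carry_out --pt "0.08 -0.25 0 0 -0.1" --pt "0.16 -0.5 0 0 -0.1" --pt "0.24 -0.75 0 0 -0.1" --pt "0.32 -1 0 0 -0.1"

```text
clock: 1.3
eef_pos: [0.2599, -0.2799, 0.2561]
tool_rot: [0.985, -0.175, -0.0, 0.0]
ft_force: [0.3, -0.3, 0.4]
grip_width: 0.0383
```

>>> carry_out --pt "0.08 -0.25 0 0 -0.1" --pt "0.16 -0.5 0 0 -0.1" --pt "0.24 -0.75 0 0 -0.1" --pt "0.32 -1 0 0 -0.1"

```text
clock: 1.7
eef_pos: [0.3243, -0.1967, 0.2562]
tool_rot: [0.985, -0.175, -0.0, 0.0]
ft_force: [-0.5, -0.6, 0.2]
grip_width: 0.0385
```

>>> carry_out --pt "0.08 -0.25 0 0 -0.1" --pt "0.16 -0.5 0 0 -0.1" --pt "0.24 -0.75 0 0 -0.1" --pt "0.32 -1 0 0 -0.1"

```text
clock: 2.1
eef_pos: [0.3887, -0.1136, 0.2561]
tool_rot: [0.985, -0.175, -0.0, 0.0]
ft_force: [-0.6, -1.1, -0.1]
grip_width: 0.0389
```

>>> carry_out --pt "0.08 -0.25 0.2 0 -0.1" --pt "0.16 -0.5 0.4 0 -0.1" --pt "0.24 -0.75 0.6 0 -0.1" --pt "0.32 -1 0.8 0 -0.1" --pt "0.32 -1 0.8 0 -0.1"

```text
clock: 2.6
eef_pos: [0.4523, -0.0294, 0.1733]
tool_rot: [0.985, -0.173, -0.002, 0.0]
ft_force: [-0.6, -0.3, -0.3]
grip_width: 0.0384
```

>>> carry_out --pt "0 -0.16 0.2 0 -0.1" --pt "0 -0.31 0.5 0 -0.1" --pt "0 -0.31 0.6 0 -0.1" --pt "0 -0.31 0.6 0 -0.1"

```text
clock: 3.0
eef_pos: [0.4613, -0.0023, 0.115]
tool_rot: [0.985, -0.174, -0.002, 0.001]
ft_force: [-0.8, 0.4, -0.1]
grip_width: 0.0386
```

```bash
python3 - <<'E'
from h import *
print(bot.get_obs()['eef_pos'],proj("top",[[.463,.001,.034]]))
crop("scene",190,200,110,110,5,"s3.png");crop("top",180,190,100,80,6,"t3.png")
E
```

```text
[ 0.46127583 -0.00234215  0.11498683] [[218.45967403 239.12738718]]
```

View pics/s3.png

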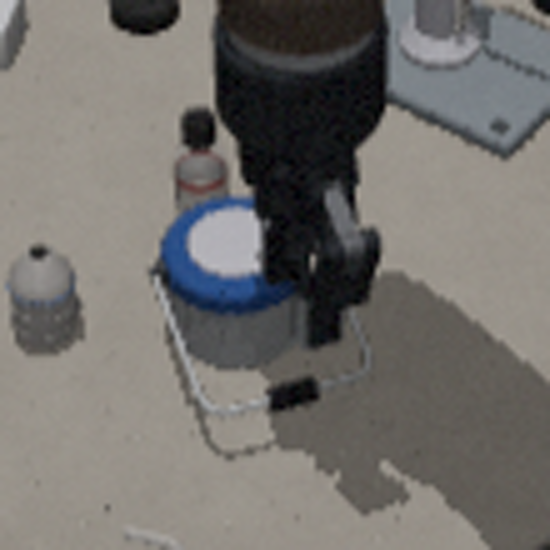

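View pics/t3.png

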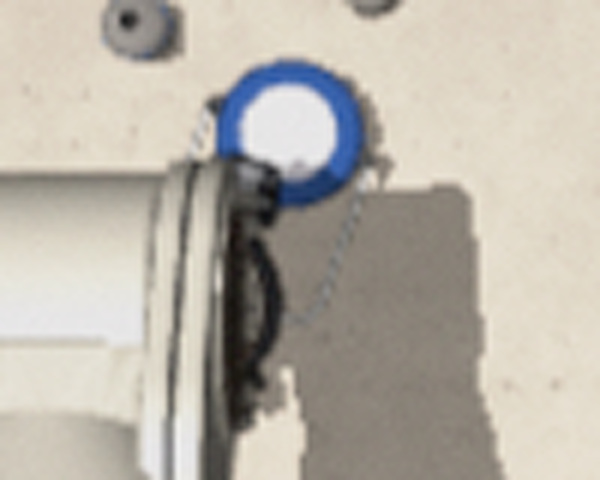

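>>> carry_out --pt "0.01 -0.04 0.2 0 -0.1" --pt "0.01 -0.04 0.4 0 -0.1" --pt "0.01 -0.04 0.6 0 -0.1" --pt "0.01 -0.04 0.75 0 -0.1" --pt "0.01 -0.04 0.75 0 -0.1"

```text
clock: 3.6
eef_pos: [0.4644, 0.0011, 0.041]
tool_rot: [0.985, -0.174, -0.001, 0.0]
ft_force: [-0.7, 0.3, -0.2]
grip_width: 0.0386
```

```bash
python3 - <<'E'
from h import *
o=bot.get_obs();print(o['eef_pos'],o['ft_force'])
crop("scene",200,220,90,90,6,"s4.png")
E
```

```text
[0.46444572 0.00105122 0.04099814] [-0.67194564  0.25881333 -0.18596771]
```

View pics/s4.png

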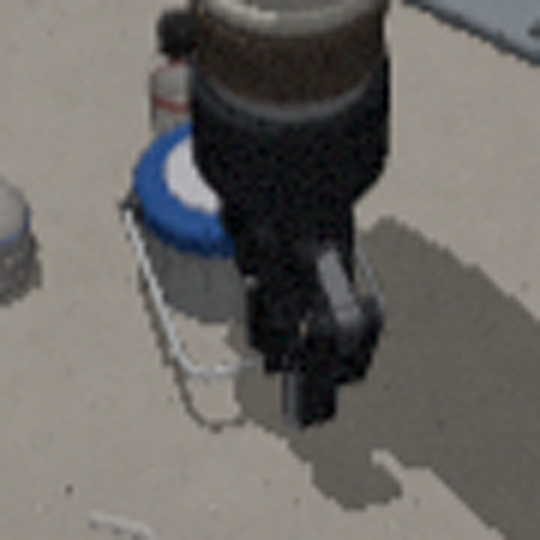

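>>> carry_out --pt "0 0 0 0 -0.4" --pt "0 0 0 0 -0.6" --pt "0 0 0 0 -0.75" --pt "0 0 0 0 -1" --pt "0 0 0 0 -1" --pt "0 0 0 0 -1" --pt "0 0 0 0 -1"

```text
clock: 4.35
eef_pos: [0.4649, 0.002, 0.0414]
tool_rot: [0.985, -0.173, -0.0, -0.0]
ft_force: [-2.5, 1.3, 3.1]
grip_width: 0.0099
```

```bash
python3 - <<'E'
from h import *
o=bot.get_obs();print(o['eef_pos'],o['ft_force'],o['grip_width'])
crop("scene",200,220,90,90,6,"s5.png")
E
```

```text
[0.46487063 0.00195028 0.04137715] [-2.5461654   1.25241111  3.05491466] 0.009883938967963492
```

View pics/s5.png

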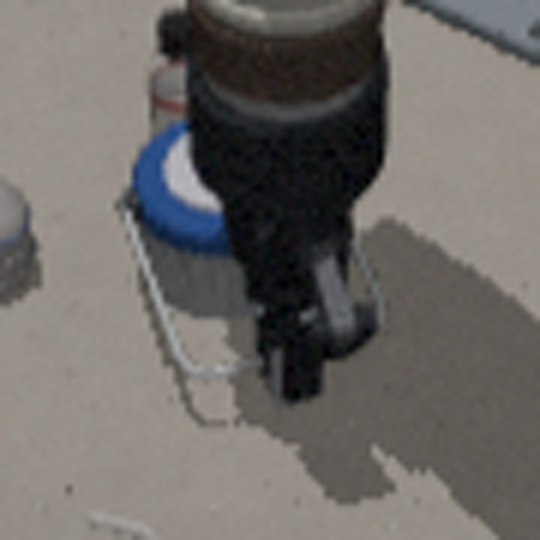

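>>> carry_out --pt "0 0 -0.02 0 -1" --pt "-0.005 0 -0.05 0 -1" --pt "-0.01 0 -0.09 0 -1" --pt "-0.014 0 -0.13 0 -1" --pt "-0.014 0 -0.13 0 -1"

```text
clock: 4.9
eef_pos: [0.4642, 0.0023, 0.055]
tool_rot: [0.985, -0.173, 0.001, -0.0]
ft_force: [0.8, -0.4, 0.1]
grip_width: 0.0102
```

>>> carry_out --pt "0.005 0 -0.06 0 -1" --pt "0.01 0 -0.12 0 -1" --pt "0.015 0 -0.18 0 -1" --pt "0.035 0 -0.26 0 -1" --pt "0.06 0 -0.345 0 -1" --pt "0.06 0 -0.345 0 -1"

```text
clock: 5.5
eef_pos: [0.4703, 0.0002, 0.0903]
tool_rot: [0.985, -0.173, 0.001, -0.0]
ft_force: [-1.4, 0.2, -1.2]
grip_width: 0.0097
```

>>> carry_out --pt "0.035 0 -0.08 0 -1" --pt "0.08 0 -0.156 0 -1" --pt "0.13 0 -0.228 0 -1" --pt "0.13 0 -0.228 0 -1"

```text
clock: 5.9
eef_pos: [0.4828, -0.0044, 0.1129]
tool_rot: [0.985, -0.173, 0.001, -0.0]
ft_force: [-2.9, -0.2, 1.9]
grip_width: 0.0098
```

```bash
python3 - <<'E'
from h import *
o=bot.get_obs();print(o['eef_pos'],o['ft_force'],o['grip_width'])
crop("scene",200,200,90,100,6,"s6.png");crop("top",180,190,100,80,6,"t6.png")
E
```

```text
[ 0.48281514 -0.00435957  0.11291928] [-2.87025657 -0.20120979  1.91173068] 0.009761734719525822
```

View pics/s6.png

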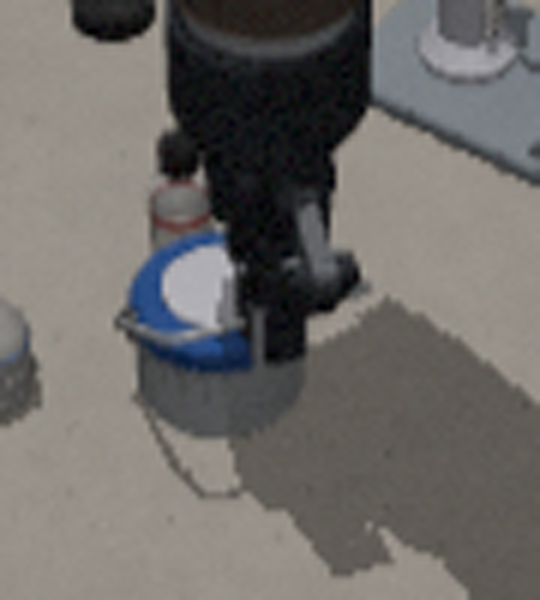

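View pics/t6.png

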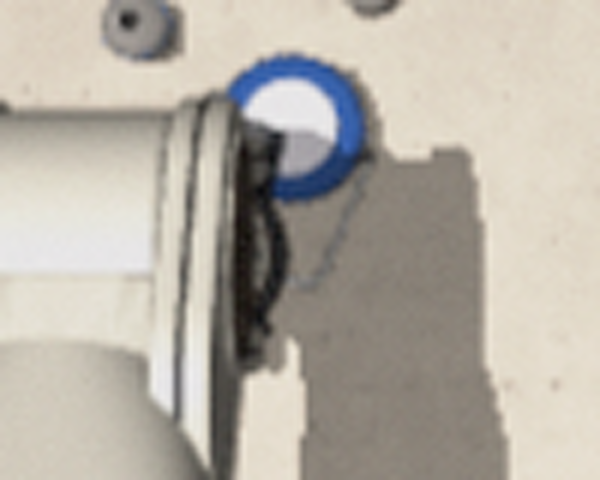

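>>> carry_out --pt "-0.01 0 -0.02 0 -1" --pt "-0.01 0 -0.03 0 -0.75" --pt "-0.01 0 -0.03 0 -0.65" --pt "-0.01 0 -0.03 0 -0.6" --pt "-0.01 0 -0.03 0 -0.6"

```text
clock: 6.5
eef_pos: [0.4804, -0.0038, 0.1145]
tool_rot: [0.985, -0.173, -0.0, 0.0]
ft_force: [-0.3, -0.5, -0.1]
grip_width: 0.0173
```

```bash
python3 - <<'E'
from h import *
o=bot.get_obs();print(o['eef_pos'],o['ft_force'],o['grip_width'])
crop("scene",200,200,90,100,6,"s7.png");crop("top",180,190,100,80,6,"t7.png")
E
```

```text
[ 0.48036597 -0.00376395  0.11447169] [-0.2762474  -0.50221232 -0.14925636] 0.017293584736082817
```

View pics/s7.png

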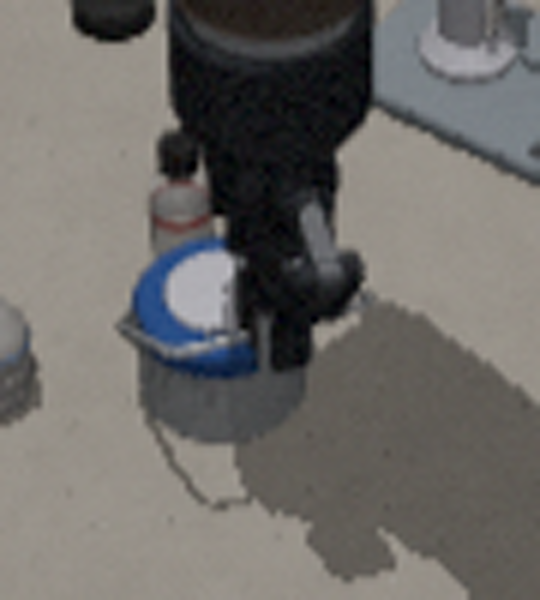

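View pics/t7.png

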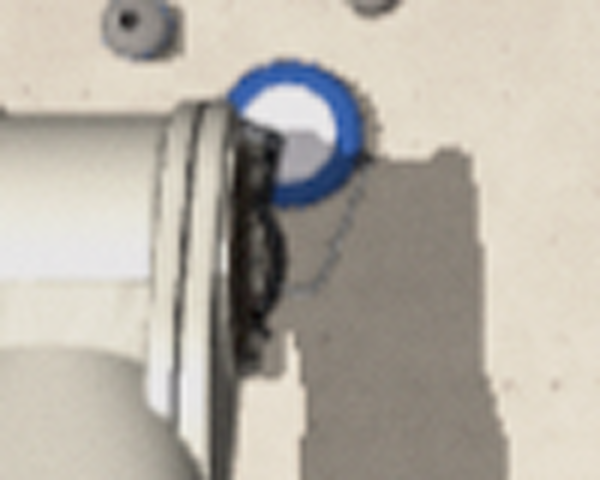

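>>> carry_out --pt "0.05 0 -0.04 0 -0.6" --pt "0.1 0 -0.08 0 -0.6" --pt "0.15 0 -0.13 0 -0.6" --pt "0.2 0 -0.17 0 -0.6" --pt "0.25 0 -0.2 0 -0.6" --pt "0.31 0 -0.23 0 -0.6" --pt "0.37 0 -0.255 0 -0.6" --pt "0.43 0 -0.275 0 -0.6" --pt "0.43 0 -0.275 0 -0.6"

```text
clock: 7.5
eef_pos: [0.5223, -0.0188, 0.1424]
tool_rot: [0.985, -0.173, 0.001, -0.0]
ft_force: [-0.2, 0.2, 0.8]
grip_width: 0.017
```

```bash
python3 - <<'E'
from h import *
o=bot.get_obs();print(o['eef_pos'],o['ft_force'],o['grip_width'])
crop("scene",200,190,90,100,6,"s8.png");crop("top",180,190,100,80,6,"t8.png")
E
```

```text
[ 0.52229906 -0.0188234   0.1423888 ] [-0.24659603  0.190638    0.80090256] 0.016998987422349395
```

View pics/s8.png

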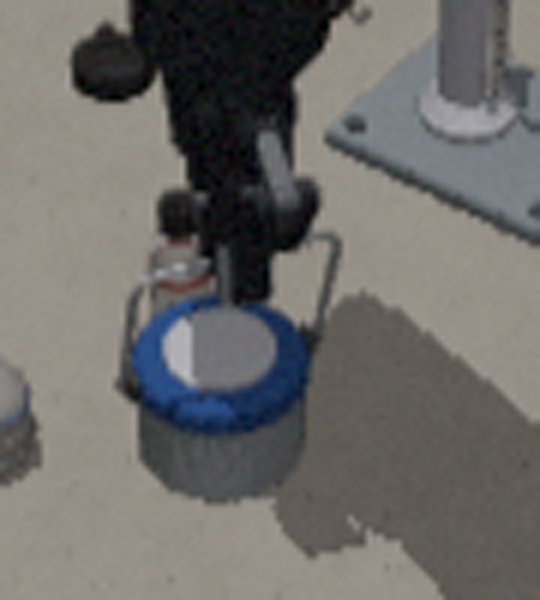

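View pics/t8.png

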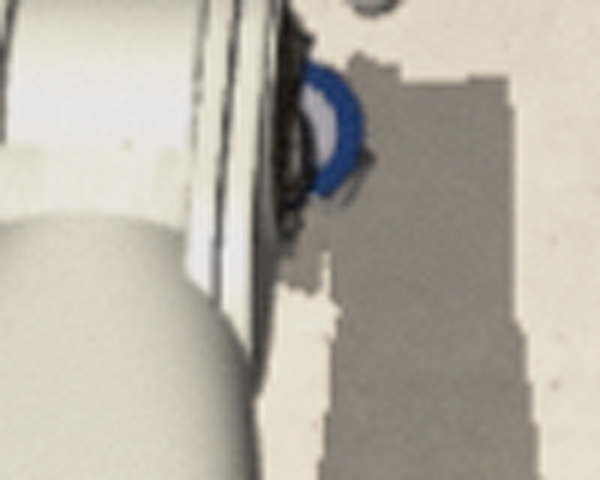

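>>> carry_out --pt "0.06 0.005 -0.015 0 -0.6" --pt "0.12 0.01 -0.03 0 -0.6" --pt "0.18 0.015 -0.04 0 -0.6" --pt "0.225 0.02 -0.04 0 -0.6" --pt "0.225 0.02 -0.04 0 -0.7" --pt "0.225 0.02 -0.04 0 -0.8" --pt "0.225 0.02 -0.04 0 -1" --pt "0.225 0.02 -0.04 0 -1" --pt "0.225 0.02 -0.04 0 -1" --pt "0.225 0.02 -0.04 0 -1"

```text
clock: 8.6
eef_pos: [0.5414, -0.028, 0.1462]
tool_rot: [0.985, -0.173, -0.0, 0.0]
ft_force: [-0.9, -0.6, 2.0]
grip_width: 0.01
```

```bash
python3 - <<'E'
from h import *
o=bot.get_obs();print(o['eef_pos'],o['ft_force'],o['grip_width'])
crop("scene",200,190,90,100,6,"s9.png");
for i in range(3): crop("top",180,190,100,80,6,"t9.png"); print(bot.get_obs()['ft_force'])
E
```

```text
[ 0.54143448 -0.0280146   0.146188  ] [-0.88318646 -0.57080999  1.95612253] 0.010025074801674645
[-0.47712429 -0.47190306  1.82241464]
[-0.92299279  0.20339533  1.95791932]
[-0.29428301 -0.54793012  1.66356161]
```

View pics/s9.png

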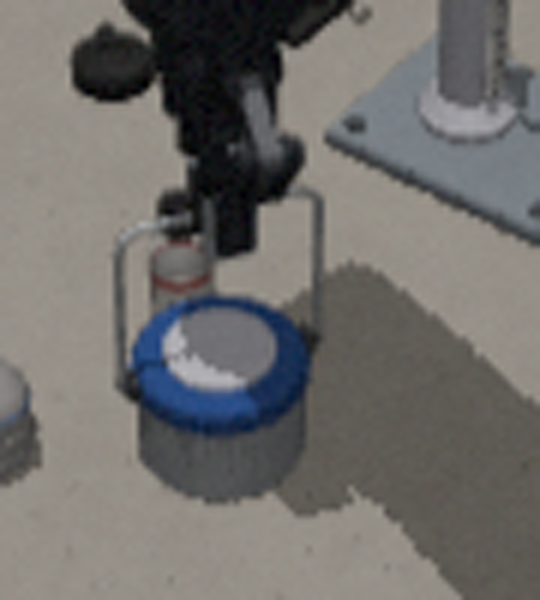

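View pics/t9.png

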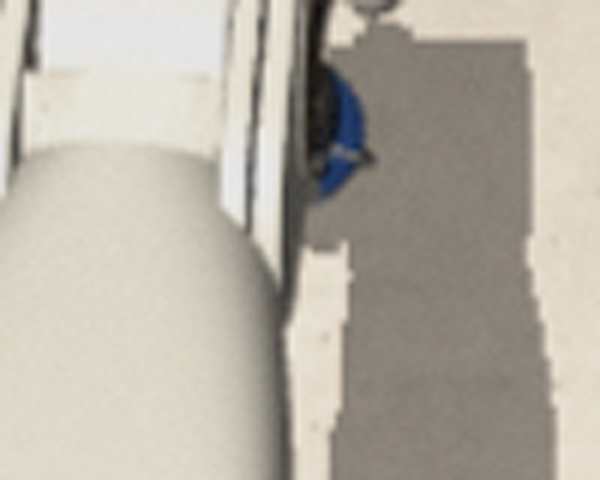

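>>> carry_out --pt "0 0 -0.01 0 -1" --pt "0 0 -0.02 0 -1" --pt "0 0 -0.04 0 -1" --pt "0 0 -0.07 0 -1" --pt "0 0 -0.12 0 -1" --pt "0 0 -0.19 0 -1" --pt "0 0 -0.28 0 -1" --pt "0 0 -0.37 0 -1" --pt "0 0 -0.46 0 -1" --pt "0 0 -0.56 0 -1" --pt "0 0 -0.66 0 -1" --pt "0 0 -0.76 0 -1" --pt "0 0 -0.85 0 -1" --pt "0 0 -0.92 0 -1" --pt "0 0 -0.97 0 -1" --pt "0 0 -1 0 -1" --pt "0 0 -1 0 -1"

```text
clock: 10.5
eef_pos: [0.5417, -0.028, 0.2464]
tool_rot: [0.985, -0.173, 0.0, -0.0]
ft_force: [0.2, -0.6, -4.5]
grip_width: 0.0097
```

```bash
python3 - <<'E'
from h import *
o=bot.get_obs();print(o['eef_pos'],o['ft_force'],o['grip_width'])
crop("scene",180,120,150,170,3,"s10.png");
for i in range(5): imaging.camera("top"); print(bot.get_obs()['ft_force'])
E
```

```text
[ 0.54169073 -0.02804571  0.24639673] [ 0.19065764 -0.6070821  -4.49141242] 0.00971193128698117
[-0.20079562 -0.59117684 -4.35100801]
[-0.11048367  0.30768293 -5.11306867]
[-0.22669684  0.40603672 -5.20186477]
[-0.02979863  0.65277689 -5.25043544]
[ 0.05933162 -0.22000798 -5.66263875]
```

View pics/s10.png

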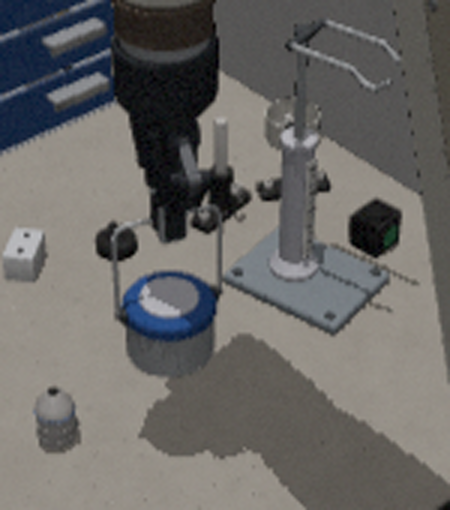

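>>> carry_out --pt "0 0.01 0 0 -1" --pt "-0.01 0.02 -0.01 -0.01 -1" --pt "-0.01 0.05 -0.03 -0.02 -1" --pt "-0.02 0.1 -0.05 -0.03 -1" --pt "-0.04 0.15 -0.08 -0.05 -1" --pt "-0.05 0.21 -0.12 -0.07 -1" --pt "-0.07 0.27 -0.16 -0.1 -1" --pt "-0.09 0.35 -0.2 -0.12 -1" --pt "-0.11 0.42 -0.24 -0.15 -1" --pt "-0.12 0.5 -0.285 -0.18 -1" --pt "-0.14 0.58 -0.33 -0.205 -1" --pt "-0.16 0.65 -0.37 -0.23 -1" --pt "-0.18 0.73 -0.41 -0.26 -1" --pt "-0.2 0.79 -0.45 -0.28 -1" --pt "-0.21 0.85 -0.49 -0.3 -1" --pt "-0.23 0.9 -0.52 -0.32 -1" --pt "-0.24 0.95 -0.54 -0.335 -1" --pt "-0.245 0.98 -0.555 -0.345 -1" --pt "-0.25 0.99 -0.565 -0.352 -1" --pt "-0.25 1 -0.57 -0.354 -1"

```text
clock: 12.8
eef_pos: [0.4839, -0.1136, 0.3033]
tool_rot: [0.995, 0.104, 0.0, -0.0]
ft_force: [-0.1, 0.0, -5.0]
grip_width: 0.0098
```

```bash
python3 - <<'E'
from h import *
o=bot.get_obs();print(o['eef_pos'],o['tool_rot'],o['grip_width'])
fs=[]
for i in range(6): imaging.camera("top"); fs.append(bot.get_obs()['ft_force'])
print(np.array(fs))
y=2*np.arctan2(o['tool_rot'][1],o['tool_rot'][0]);print('yaw',y)
for tgt in [(.485,-.280),(.5413,-.2682)]:
    d=np.array(tgt)-o['eef_pos'][:2];print(d@[np.cos(y),np.sin(y)],d@[np.sin(y),-np.cos(y)])
E
```

```text
[ 0.48385409 -0.11359243  0.30330696] [ 9.94585072e-01  1.03925500e-01  1.51656589e-04 -4.73652623e-05] 0.009780102507864132
[[-0.17952982 -0.61734167 -5.39025882]
 [-0.28962051  0.65234226 -5.38685439]
 [ 0.76361421 -0.10430029 -4.20045559]
 [ 0.88606277  0.0709773  -5.94610152]
 [-0.81922039  0.28800816 -4.57010089]
 [-0.685848   -0.52534836 -4.89655094]]
yaw 0.20822698295822967
-0.0332795306917925 0.16304988154786634
0.024243692884616537 0.1631434196602165
```

>>> carry_out --pt "0 0.01 0 0 -1" --pt "-0.01 0.03 0 0 -1" --pt "-0.02 0.07 0 0 -1" --pt "-0.04 0.12 0 0 -1" --pt "-0.06 0.19 0 0 -1" --pt "-0.09 0.27 0 0 -1" --pt "-0.12 0.36 0 0 -1" --pt "-0.15 0.45 0 0 -1" --pt "-0.18 0.54 0 0 -1" --pt "-0.21 0.63 0 0 -1" --pt "-0.24 0.72 0 0 -1" --pt "-0.26 0.8 0 0 -1" --pt "-0.28 0.87 0 0 -1" --pt "-0.29 0.93 0 0 -1" --pt "-0.3 0.97 0 0 -1" --pt "-0.3 0.99 0 0 -1" --pt "-0.3 1 0 0 -1"

```text
clock: 14.8
eef_pos: [0.4753, -0.2176, 0.3031]
tool_rot: [0.995, 0.104, -0.0, -0.0]
ft_force: [-0.3, 0.1, -4.6]
grip_width: 0.0096
```

>>> carry_out --pt "0 0.01 0 0 -1" --pt "0 0.04 0 0 -1" --pt "0 0.08 0 0 -1" --pt "0 0.14 0 0 -1" --pt "0 0.21 0 0 -1" --pt "0 0.28 0 0 -1" --pt "0 0.36 0 0 -1" --pt "0 0.43 0 0 -1" --pt "0 0.5 0 0 -1" --pt "0 0.56 0 0 -1" --pt "0 0.6 0 0 -1" --pt "0 0.62 0 0 -1" --pt "0 0.63 0 0 -1" --pt "0 0.63 0 0 -1"

```text
clock: 16.2
eef_pos: [0.4882, -0.2791, 0.3031]
tool_rot: [0.995, 0.104, -0.0, -0.0]
ft_force: [-0.4, -0.5, -5.0]
grip_width: 0.0101
```

```bash
python3 - <<'E'
from h import *
o=bot.get_obs();print(o['eef_pos'],o['ft_force'],o['grip_width'])
y=2*np.arctan2(o['tool_rot'][1],o['tool_rot'][0]);print('yaw',y)
for tgt in [(.5413,-.2682)]:
    d=np.array(tgt)-o['eef_pos'][:2];print(d@[np.cos(y),np.sin(y)],d@[np.sin(y),-np.cos(y)])
crop("scene",240,90,120,150,4,"s11.png");crop("top",240,140,120,110,6,"t11.png")
E
```

```text
[ 0.48824572 -0.27914563  0.3031141 ] [-0.41743774 -0.45635112 -5.00753587] 0.010052886140043741
yaw 0.20803062376644713
0.05417104234193413 0.0002478386693350445
```

View pics/s11.png

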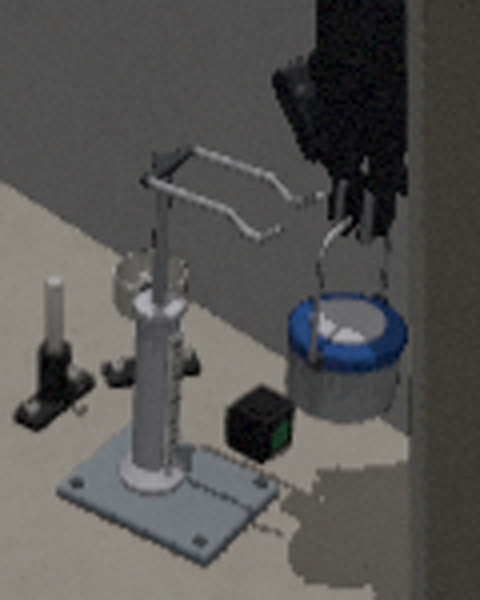

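View pics/t11.png

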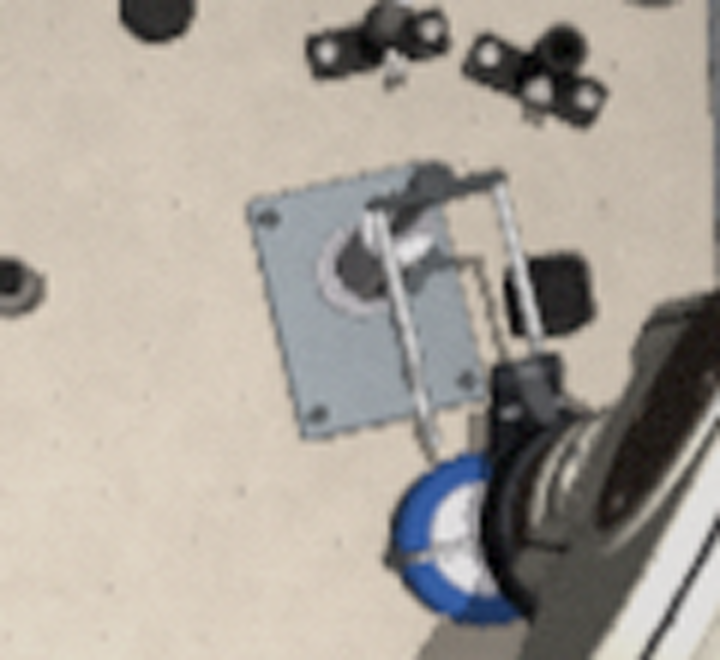

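>>> carry_out --pt "0.01 0 0 0 -1" --pt "0.03 0 0 0 -1" --pt "0.06 0 0 0 -1" --pt "0.1 0 0 0 -1" --pt "0.15 0 0 0 -1" --pt "0.21 0 0 0 -1" --pt "0.27 0 0 0 -1" --pt "0.33 0 0 0 -1" --pt "0.39 0 0 0 -1" --pt "0.44 0 0 0 -1" --pt "0.48 0 0 0 -1" --pt "0.51 0 0 0 -1" --pt "0.53 0 0 0 -1" --pt "0.54 0 0 0 -1" --pt "0.54 0 0 0 -1" --pt "0.54 0 0 0 -1"

```text
clock: 17.9
eef_pos: [0.5409, -0.2681, 0.3031]
tool_rot: [0.995, 0.104, -0.0, 0.0]
ft_force: [-1.0, 0.1, -4.0]
grip_width: 0.0099
```

```bash
python3 - <<'E'
from h import *
o=bot.get_obs();print(o['eef_pos'],o['ft_force'],o['grip_width'])
crop("scene",240,90,120,150,4,"s12.png");crop("top",240,140,120,110,6,"t12.png")
fs=[]
for i in range(6): imaging.camera("top"); fs.append(bot.get_obs()['ft_force'])
print(np.mean(fs,0))
E
```

```text
[ 0.5409479  -0.26811238  0.30313339] [-0.97123449  0.14854694 -4.02345746] 0.009890266550548732
[-0.34664481  0.02883014 -5.11338204]
```

View pics/s12.png

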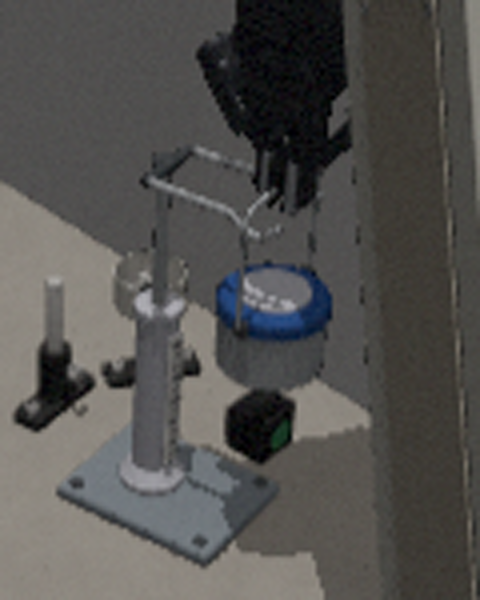

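View pics/t12.png

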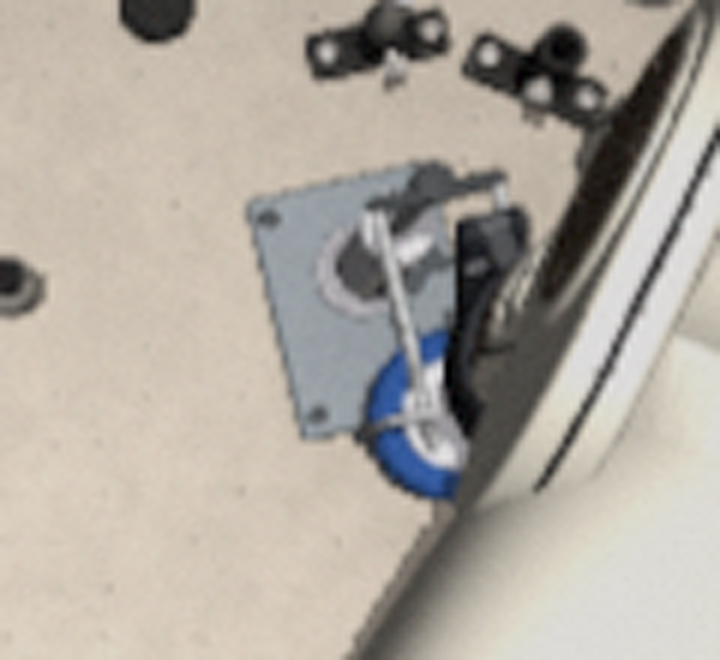

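```bash
python3 - <<'E'
from h import *
y=.208;X=np.array([np.cos(y),np.sin(y),0]);Y=np.array([-np.sin(y),np.cos(y),0])
S0=np.array([.5413,-.2682,.27])
w=np.array([.5409,-.2681,.295])
for n in("top","scene"):
  for nm,p in [("wire at B bar",w+25*1e-3*Y),("wire end",w+.043*Y),("dipB",S0+.025*Y-[0,0,.005]),("tipB",S0-.016*X+.025*Y+[0,0,.005])]:
    q=proj(n,p)[0]; print(n,nm,q, (q-[240,140]+.4)*6 if n=="top" else (q-[240,90]+.4)*4)
im=cv2.imread("pics/s12.png");cv2.imwrite("pics/s12b.png",cv2.resize(im[120:360,120:360],None,fx=2.4,fy=2.4,interpolation=cv2.INTER_CUBIC))
im=cv2.imread("pics/t12.png");cv2.imwrite("pics/t12b.png",cv2.resize(im[330:530,320:520],None,fx=2.9,fy=2.9,interpolation=cv2.INTER_CUBIC))
E
```

```text
top wire at B bar [311.56864178 208.22480148] [431.81185067 411.74880886]
top wire end [304.07756766 209.86189303] [386.86540598 421.57135819]
top dipB [309.80163511 208.96048198] [421.20981066 416.16289186]
top tipB [311.91659301 215.19718699] [433.89955803 453.58312193]
scene wire at B bar [304.74442211 139.47784587] [260.57768845 199.51138349]
scene wire end [300.71629468 142.59919533] [244.46517873 211.9967813 ]
scene dipB [303.87889087 149.71410735] [257.11556349 240.45642939]
scene tipB [309.64339139 148.4615952 ] [280.17356555 235.44638079]
```

View pics/s12b.png

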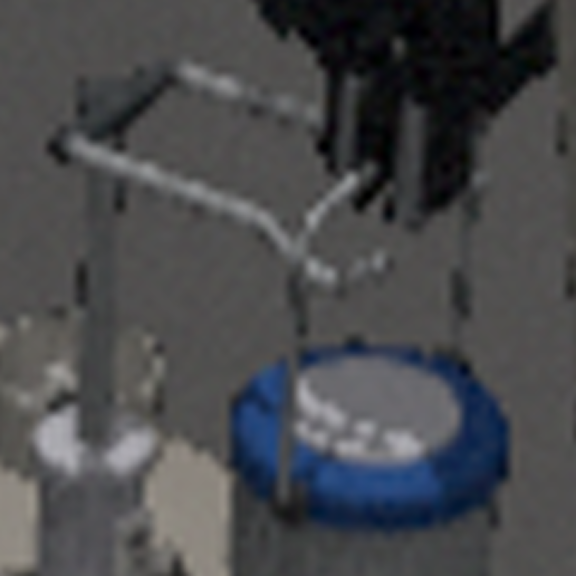

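View pics/t12b.png

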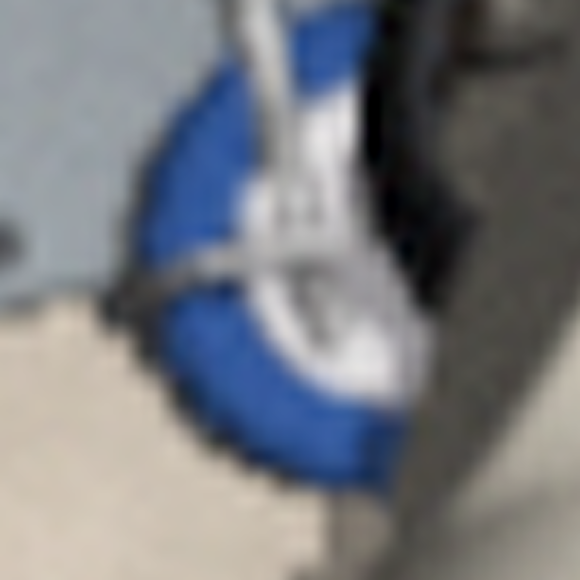

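>>> carry_out --pt "0 0 0.02 0 -1" --pt "0 0 0.05 0 -1" --pt "0 0 0.08 0 -1" --pt "0 0 0.11 0 -1" --pt "0 0 0.14 0 -1" --pt "0 0 0.17 0 -1" --pt "0 0 0.19 0 -1" --pt "0 0 0.21 0 -1" --pt "0 0 0.225 0 -1" --pt "0 0 0.24 0 -1" --pt "0 0 0.255 0 -1" --pt "0 0 0.27 0 -1" --pt "0 0 0.285 0 -1" --pt "0 0 0.3 0 -1" --pt "0 0 0.315 0 -1" --pt "0 0 0.33 0 -1" --pt "0 0 0.345 0 -1" --pt "0 0 0.36 0 -1" --pt "0 0 0.38 0 -1" --pt "0 0 0.4 0 -1"

```text
clock: 20.3
eef_pos: [0.5412, -0.2681, 0.2631]
tool_rot: [0.995, 0.104, 0.0, 0.0]
ft_force: [0.1, -0.2, -3.1]
grip_width: 0.0102
```

```bash
python3 - <<'E'
from h import *
o=bot.get_obs();print(o['eef_pos'],o['ft_force'],o['grip_width'])
im=imaging.camera("scene")
crop("scene",270,110,70,80,7,"s13.png",im);crop("top",285,160,60,70,8,"t13.png")
fs=[]
for i in range(6): imaging.camera("top"); fs.append(bot.get_obs()['ft_force'])
print(np.mean(fs,0))
E
```

```text
[ 0.54116115 -0.26808503  0.26307143] [ 0.07022958 -0.22293885 -3.13256549] 0.010205781036102052
[ 0.27444824  0.05395548 -3.89807963]
```

View pics/s13.png

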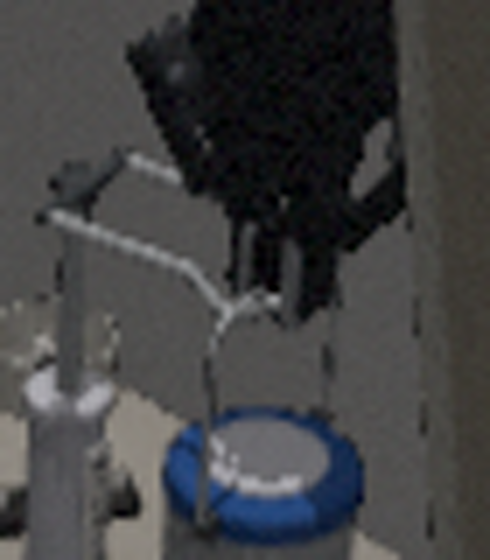

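View pics/t13.png

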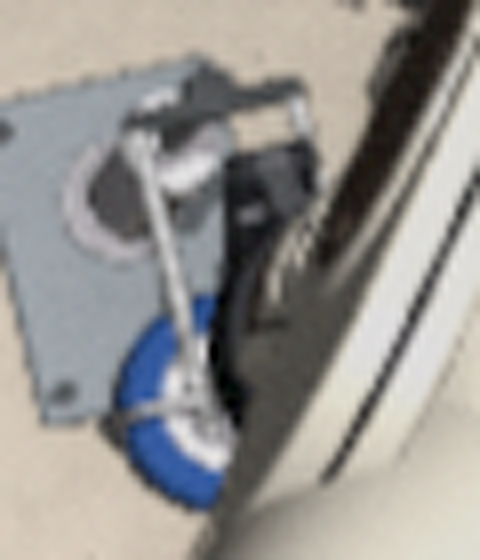

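>>> carry_out --pt "0 0 0.02 0 -1" --pt "0 0 0.045 0 -1" --pt "0 0 0.07 0 -1" --pt "0 0 0.1 0 -1" --pt "0 0 0.13 0 -1" --pt "0 0 0.16 0 -1" --pt "0 0 0.19 0 -1" --pt "0 0 0.22 0 -1" --pt "0 0 0.25 0 -1" --pt "0 0 0.28 0 -1" --pt "0 0 0.31 0 -1" --pt "0 0 0.34 0 -1" --pt "0 0 0.37 0 -1" --pt "0 0 0.4 0 -1" --pt "0 0 0.43 0 -1" --pt "0 0 0.455 0 -1" --pt "0 0 0.475 0 -1" --pt "0 0 0.49 0 -1" --pt "0 0 0.5 0 -1" --pt "0 0 0.5 0 -1"

```text
clock: 22.7
eef_pos: [0.5412, -0.2681, 0.2131]
tool_rot: [0.995, 0.104, 0.0, 0.0]
ft_force: [1.6, -0.6, -1.8]
grip_width: 0.0097
```

```bash
python3 - <<'E'
from h import *
o=bot.get_obs();print(o['eef_pos'],o['ft_force'],o['grip_width'])
im=imaging.camera("scene")
crop("scene",260,120,80,80,7,"s14.png",im)
fs=[]
for i in range(20): imaging.camera("top"); fs.append(bot.get_obs()['ft_force'])
print(np.mean(fs,0),np.std(fs,0))
E
```

```text
[ 0.5411788  -0.26806015  0.21308809] [ 1.61961546 -0.63839003 -1.78283655] 0.0096667024232472
[ 1.68571294 -0.17070936 -0.81657372] [0.38149824 0.46320475 0.45139305]
```

View pics/s14.png

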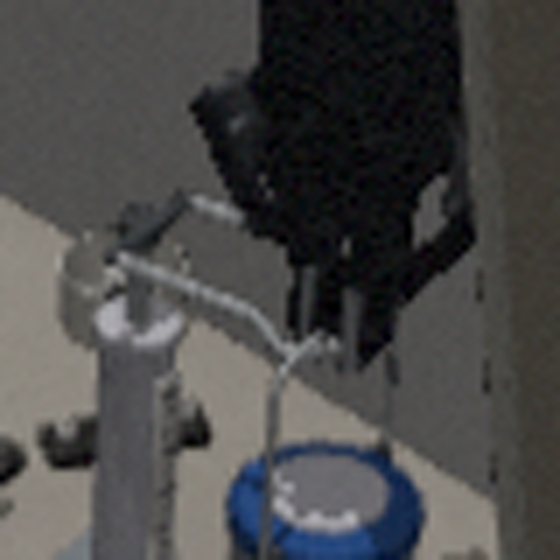

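>>> carry_out --pt "0.01 0 0 0 -1" --pt "0.02 0 0 0 -1" --pt "0.03 0 0 0 -1" --pt "0.04 0 0 0 -1" --pt "0.04 0 0 0 -1"

```text
clock: 24.25
eef_pos: [0.5444, -0.2671, 0.2127]
tool_rot: [0.995, 0.104, -0.001, -0.0]
ft_force: [-1.6, 0.1, -0.7]
grip_width: 0.0097
```

```bash
python3 - <<'E'
from h import *
o=bot.get_obs();print(o['eef_pos'],o['ft_force'],o['grip_width'])
im=imaging.camera("scene")
crop("scene",280,150,40,40,14,"s15.png",im)
fs=[]
for i in range(20): imaging.camera("top"); fs.append(bot.get_obs()['ft_force'])
print(np.mean(fs,0),np.std(fs,0),bot.get_obs()['clock'])
E
```

```text
[ 0.54443721 -0.26709966  0.21270955] [-1.59694922  0.1422735  -0.70947263] 0.009703899733356813
[-2.07035818  0.28527257 -0.73779105] [0.6095787  0.43184173 0.57107968] 25.3
```

View pics/s15.png

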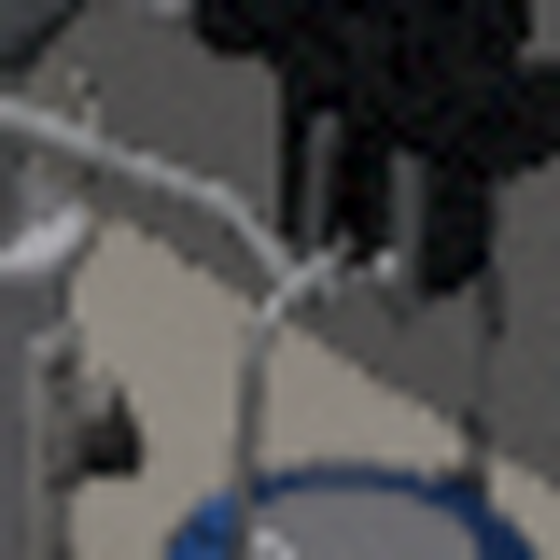

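>>> carry_out --pt "-0.005 0 0.01 0 -1" --pt "-0.01 0 0.02 0 -1" --pt "-0.01 0 0.035 0 -1" --pt "-0.01 0 0.05 0 -1" --pt "-0.01 0 0.065 0 -1" --pt "-0.01 0 0.08 0 -1" --pt "-0.01 0 0.09 0 -1" --pt "-0.01 0 0.1 0 -1" --pt "-0.01 0 0.1 0 -1" --pt "-0.01 0 0.1 0 -1"

```text
clock: 26.3
eef_pos: [0.5441, -0.2676, 0.2032]
tool_rot: [0.995, 0.104, 0.0, 0.0]
ft_force: [2.1, 0.5, -0.5]
grip_width: 0.0102
```

```bash
python3 - <<'E'
from h import *
o=bot.get_obs();print(o['eef_pos'],o['ft_force'],o['grip_width'])
im=imaging.camera("scene")
crop("scene",260,120,80,80,7,"s16.png",im)
fs=[]
for i in range(30): imaging.camera("top"); fs.append(bot.get_obs()['ft_force'])
print(np.mean(fs,0),np.std(fs,0),bot.get_obs()['clock'])
E
```

```text
[ 0.54407213 -0.26757685  0.20319855] [ 2.14357038  0.46193484 -0.5250124 ] 0.01021263926748574
[ 2.18714665 -0.22785409 -0.0993052 ] [0.56492741 0.63582201 0.63497138] 27.85
```

View pics/s16.png

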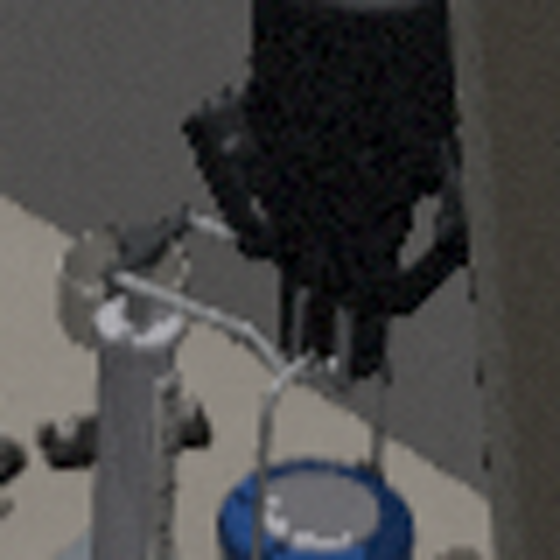

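>>> carry_out --pt "0.003 0 0 0 -1" --pt "0.005 0 0 0 -1" --pt "0.005 0 0 0 -1"

```text
clock: 28.15
eef_pos: [0.5441, -0.2674, 0.2029]
tool_rot: [0.995, 0.104, -0.0, -0.0]
ft_force: [0.6, -0.8, -0.3]
grip_width: 0.0101
```

```bash
python3 - <<'E'
from h import *
fs=[]
for i in range(20): imaging.camera("top"); fs.append(bot.get_obs()['ft_force'])
print(np.mean(fs,0),np.std(fs,0),bot.get_obs()['clock'],bot.get_obs()['eef_pos'])
E
```

```text
[-0.74969392 -1.44474303 -0.185812  ] [0.72603682 0.3729564  0.45351302] 29.15 [ 0.54430755 -0.26735722  0.20302971]
```

>>> carry_out --pt "0.005 0 0 0 -0.7" --pt "0.005 0 0 0 -0.6" --pt "0.005 0 0 0 -0.5" --pt "0.005 0 0 0 -0.4" --pt "0.005 0 0 0 -0.3" --pt "0.005 0 0 0 -0.2" --pt "0.005 0 0 0 -0.2" --pt "0.005 0 0 0 -0.2"

```text
clock: 29.95
eef_pos: [0.545, -0.2672, 0.2031]
tool_rot: [0.995, 0.104, 0.0, 0.0]
ft_force: [0.1, -1.2, 0.2]
grip_width: 0.0343
```

```bash
python3 - <<'E'
from h import *
o=bot.get_obs();print(o['eef_pos'],o['ft_force'],o['grip_width'])
im=imaging.camera("scene")
crop("scene",260,120,80,80,7,"s17.png",im)
E
```

```text
[ 0.54500527 -0.26723762  0.20311025] [ 0.06414233 -1.1680794   0.20028126] 0.03426085739431409
```

View pics/s17.png

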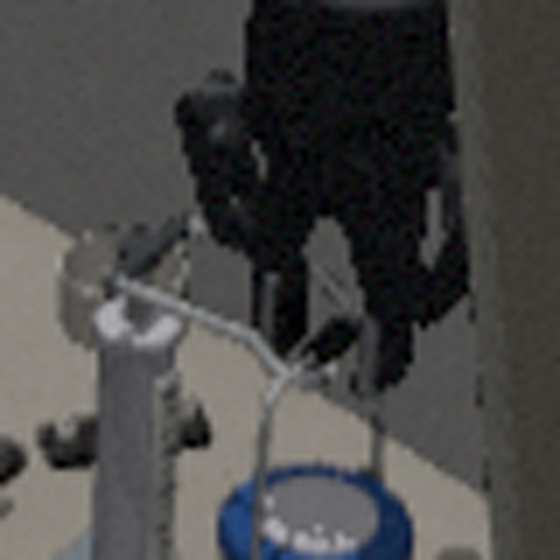

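>>> carry_out --pt "0 0.01 0 0 -0.2" --pt "0 0.02 0 0 -0.2" --pt "0 0.02 0 0 -0.2" --pt "0 0.02 0 0 -0.2"

```text
clock: 30.4
eef_pos: [0.5454, -0.2693, 0.2031]
tool_rot: [0.995, 0.104, 0.0, -0.0]
ft_force: [-0.1, -0.7, 0.1]
grip_width: 0.0342
```

```bash
python3 - <<'E'
from h import *
fs=[]
for i in range(10): imaging.camera("top"); fs.append(bot.get_obs()['ft_force'])
print(np.mean(fs,0),np.std(fs,0),bot.get_obs()['clock'],bot.get_obs()['eef_pos'])
crop("scene",280,145,50,50,12,"s18.png")
E
```

```text
[ 0.0357472   0.12494115 -0.08640068] [0.42199832 0.42386507 0.41021862] 30.9 [ 0.54540478 -0.26917717  0.20310514]
```

View pics/s18.png

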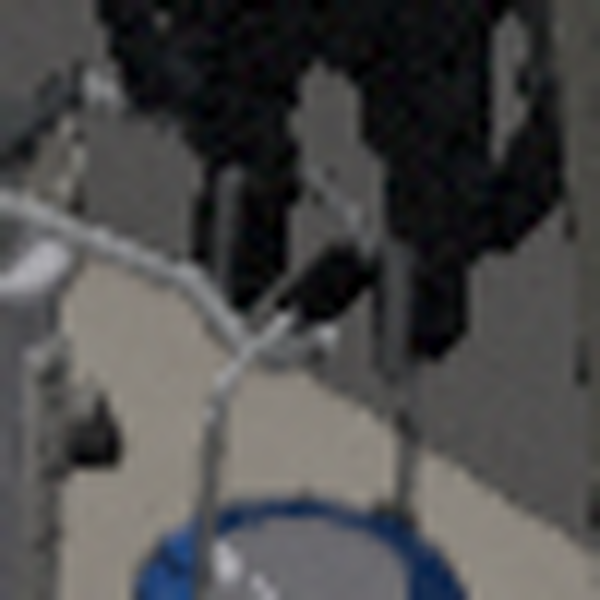

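>>> carry_out --pt "0 0 -0.02 0 -0.2" --pt "0 0 -0.06 0 -0.2" --pt "0 0 -0.12 0 -0.2" --pt "0 0 -0.2 0 -0.2" --pt "0 0 -0.3 0 -0.2" --pt "0 0 -0.45 0 -0.2" --pt "0 0 -0.6 0 -0.2" --pt "0 0 -0.8 0 -0.2" --pt "0 0 -1 0 -0.2" --pt "0 0 -1 0 -0.2"

```text
clock: 31.95
eef_pos: [0.5467, -0.2699, 0.3074]
tool_rot: [0.995, 0.104, 0.003, 0.002]
ft_force: [1.2, 0.4, 0.1]
grip_width: 0.0339
```

```bash
python3 - <<'E'
from h import *
o=bot.get_obs();print(o['eef_pos'],o['ft_force'],o['grip_width'])
im=imaging.camera("scene")
crop("scene",260,120,80,100,6,"s19.png",im)
crop("top",270,150,80,80,7,"t19.png")
E
```

```text
[ 0.54673956 -0.26986205  0.30737843] [1.16687059 0.35289934 0.12139838] 0.03394028292598416
```

View pics/s19.png

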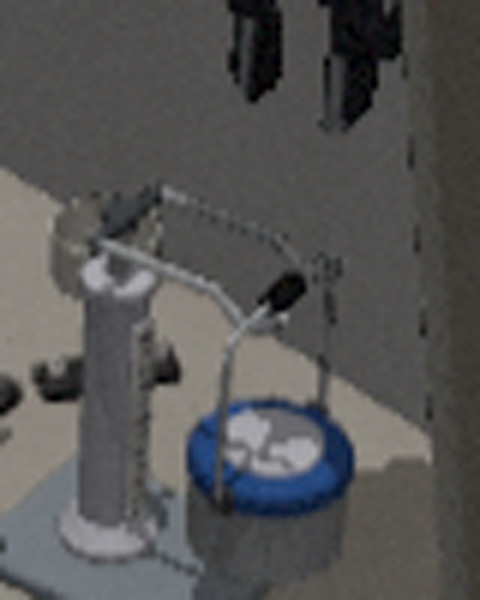

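View pics/t19.png

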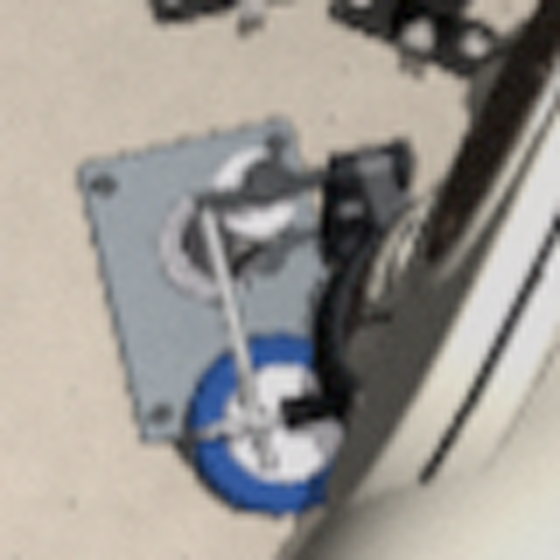

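>>> carry_out --pt "0 0 -0.2 0 -0.2" --pt "0 0 -0.4 0 -0.2" --pt "0 0 -0.4 0 -0.2" --pt "0 0 -0.4 0 -0.2" --pt "0 0 -0.4 0 -0.2" --pt "0 0 -0.4 0 -0.2" --pt "0 0 -0.4 0 -0.2" --pt "0 0 -0.4 0 -0.2" --pt "0 0 -0.4 0 -0.2" --pt "0 0 -0.4 0 -0.2"

```text
clock: 33.05
eef_pos: [0.5454, -0.2692, 0.3431]
tool_rot: [0.995, 0.104, 0.0, 0.0]
ft_force: [-0.7, 0.3, 0.4]
grip_width: 0.034
```

```bash
python3 - <<'E'
from h import *
a=imaging.camera("scene")
for i in range(8): t=imaging.camera("top")
b=imaging.camera("scene")
d=cv2.absdiff(a,b)[120:230,250:345].max(2);print("diff max/mean",d.max(),d.mean())
crop("scene",220,80,130,150,4,"s20.png",b)
hs=cv2.cvtColor(b,cv2.COLOR_RGB2HSV)
for im in(a,b):
    k=im[150:215,285:325].max(2)<45; ys,xs=np.nonzero(k);print(xs.mean()+285,ys.mean()+150,k.sum())
w=(.5413,-.2682,.192);print(proj("scene",w))
o=bot.get_obs();print(o['clock'],o['eef_pos'],o['ft_force'])
E
```

```text
diff max/mean 25 2.937799043062201
300.75409836065575 176.77049180327867 61
301.35714285714283 176.82142857142858 56
[[307.32001644 169.15156647]]
33.55 [ 0.5454241  -0.26916639  0.34313579] [ 1.28259327 -0.58086969  0.49410585]
```

View pics/s20.png

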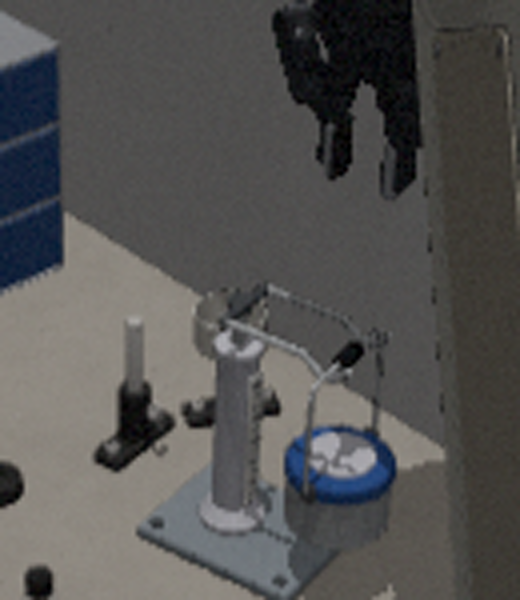

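```bash
python3 -c "
from workcell import order
print(order.job_done())"
```

```text
the job is handed in; nothing more can be done
None
```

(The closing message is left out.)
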